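# Take the backup battery out of a returned unit through its push-and-turn cap

## Robot

A 6-joint arm with a two-finger parallel gripper is mounted at the origin on the work surface. World frame = base frame: x ahead of the robot, y to its left, z up, the work surface at z = 0. Lengths are in m, angles in degrees, forces in N, time in s.
With the tool pointing down it reaches from about 0.375 to 0.9 m from the base axis. Payload 3.1 kg.
Tool frame: the origin (TCP) lies at the very end of the fingers, on their centre line; the grasp point (between the pads) lies 19 mm behind it (bot.tcp_to_grasp is the distance from the TCP to the grasp point, in m); z points along the fingers, y is the direction in which the jaws open and shut (so a half turn about z gives the same grasp; the last joint's range is limited). The gripper opens to 87 mm and grips with 3 to 60 N. Pads are 19 mm wide; open, the fingers measure 117 mm over their backs; the gripper's body (75 mm by 190 mm) begins 51 mm behind the grasp point.
Start: joints at [-10.227, 30.224, 82.088, -0, 67.689, -10.227], TCP at [0.625, 0, 0.223] pointing down, gripper open.
Joint ranges: [-176.69, 176.69], [-43.24, 126.21], [12.49, 139.97], [-82, 262], [0, 151.66], [-163.58, 163.58]. Speed limits (degrees/s): [159.86, 159.86, 180, 180, 180, 180].

## Interface

Orientations are given as a 3x3 rotation matrix whose columns are the frame's x, y, z axes.
In Python, from rig import telemetry, eyes, order, bot gives the robot as it stands. The module is installed in compiled form; this text tells all that it offers.
- The arm moves only by the tool servo_tool, never from a script. Its argument "targets" is a list of rows, each a list of 2 entries, a list of its own where there are three numbers: the shift along the tool's x, y, z in m, then the turn, a rotation vector about the tool's x, y, z in rad. In form: [[[tx, ty, tz], [wx, wy, wz]], ...]. A call has 1 to 12 rows; each row is the pose to reach, as a shift and turn from the pose commanded when the call began, along the tool's axes at that moment; what a row does not reach only later rows make up. A row lasts 1/8 s, in which the tool goes at most 62.5 mm and 10.7 degrees, less where a joint would pass 70% of its speed; a pose out of reach is approached as far as the arm can. A call with a gripper value outside its range is refused whole. "gripper" is the finger opening in m, from 0 to 0.087, set as the call begins (left out, the last holds). The fingers move at their own pace and stop on an object; the grip force is fixed at half the most. Time passes only in rows, so rows that repeat a pose let the fingers close. It gives the time, the measured TCP pose, the force and the opening at its end, in the units of the state.
- telemetry.read_state(): the state, without advancing time (a new reading comes with each control period).
- eyes.capture(name): name is "scene" or "side" or "wrist"; returns a dict with "pixels" (384x512x3 uint8, blue, green, red), "intrinsics" (3x3 intrinsics, pixels), "extrinsics" (4x4, takes a point from camera to world coordinates); the wrist camera has in their place "T_tool_cam" (4x4, takes a point from camera to tool coordinates, whose origin is the TCP and whose axes are the flange's). Camera axes: x right, y down, z forward; pixel columns grow to the right and rows downward; lengths in m; the calibration is good to about 2 mm. A picture is of the moment at which its call begins: read the wrist's pose just before it. There is no depth.
- order.hand_in(): hands the job in, once; it reports no verdict.
The state is a dict: "time_s": time; "joint_positions": joint angles; "qvel": joint speeds; "tau": joint torques, N m; "position": TCP position; "tcp_rot": TCP orientation; "force": force on the tool from outside, world axes, zero at the start; "moment": the same for the moment, N m; "opening": opening from 0.0 (shut) to 1.0 (fully open).
Only numpy, scipy, OpenCV 4.12 (cv2) and the standard library are available. Lean on these libraries where they do the work, as an engineer would, in place of code of your own. Each camera call takes 0.05 s, during which the arm holds its last target. There are 200 camera calls.

## Task

This returned unit must ship without its backup battery. Push the orange safety cap on its top down against the spring and, keeping it down, turn it anticlockwise until it comes free, without ever forcing it, then lift it off and set it in the blue tray. Then draw out the battery and seat it upright, fully home, in the empty pocket of the grey carrier; set things down rather than drop them, and leave everything else where it is.

Things in the scene. Friction and masses are not known exactly. Their poses are not given: they have to be found in the camera images.
- unit: portable bedside unit, dark casing, 190 mm along its x, 260 along its y, top face 137 mm above its origin, which lies under its centre near table level; x points to its screen side, z up. It cannot slide or turn, but stands on soft rubber damping feet that give when it is pressed on: from under 1 mm to about 8 mm, unit by unit. A handle along y at x = +68 mm rises 36 mm above the top.
- well (a point): centre of the mouth of the battery well, on top of the fixed black collar (66 mm across) that stands 7 mm above the unit's top face, at x -35, y -65 mm in the unit's frame; axes as the unit's. The bore below is 35 mm wide.
- cap_mid (a point): centre, half-way up, of the orange cap in the well, 40 mm tall, 50 g. Upwards from this point: a grip bar 46 mm long (along x), 12 mm thick (y), 20 mm high. Below: a flange 64 mm across, 5 mm thick, top level with this point; then a skirt 40 mm across, 15 mm high, with three lugs near its foot (53 mm over them), on which it stands alone. z is its axis; a white pointer marks the bar's -x end.
- lock_mark (a point): red dot on the unit's top, 40 mm from the well's axis towards the unit's -x: the cap starts locked with its pointer here (bar along the unit's x within 4 degrees), flange 6 mm above the collar. The spring holds its lugs up in pockets: pressing it 4.5 mm into the unit (about 11 N) frees them to turn; at 6 mm (about 12 N) the flange lands on the collar, a hard stop.
- open_mark (a point): green dot, 59 degrees anticlockwise (seen from above) from the red dot: turned here (47 to 70 degrees will do, hard stop beyond 70) while pressed, the cap rises with the spring and lifts straight out. Not pressed enough, the lugs catch on teeth; if let up midway they only rub below the teeth. More than 25 N between cap and unit is forcing it.
- cell_mid (a point): centre, half-way up, of the battery: blue upright cylinder 32 mm across, grey band near the top, 62 mm tall with a steel nub (3 mm) on top, about 120 g, z its axis. In the well under the cap at the start; as the cap comes off, a spring lifts it 14 mm: its blue body then stands 17 mm (nub 20 mm) above the collar, to be gripped there and drawn straight up by 45 mm or more.
- tray_in (a point): centre of the inner floor of the shallow blue parts tray, 4 mm above the table; inside 122 mm along x and 152 mm along y, walls 4 mm thick, rim 28 mm above the table. Fixed.
- carrier_hole0 (a point): centre of the mouth (top face, 45 mm above the table) of the empty pocket of the grey battery carrier: round, 36 mm across, 30 mm deep, 3 mm chamfer; a seated battery's foot is 15 mm above the table. The carrier is a fixed block, 100 mm along this frame's x, 180 along y; this pocket is 42 mm to the +y side of its centre, and another battery stands in its other pocket, 84 mm to the -y side.
- old_cell_mid (a point): centre of another battery of the same kind, standing in the carrier's other pocket (leave it).
- screwdriver: screwdriver, 170 mm long, red handle, lying on the table (leave it).
- tape_roll: roll of brown tape, 100 mm across, 48 mm tall (leave it).
- scanner: hand scanner, grey and black, 130 mm long, 55 mm tall (leave it).
- adapter: black power adapter, 130 x 60 x 34 mm (leave it).
- marker: marker pen, 140 mm long, white with a black cap (leave it).
- tape_gun: red tape dispenser, 210 mm long, 100 mm tall (leave it).
Not all that is in view belongs to the job. Leave any yellow look-alike of the part that bears tray_in alone.

How it is judged (in metres and radians):
On the way, in this order (a step that is already met when the one before it is completed fails the run):
1. the cap is turned free and lifted clear of the unit (z of cap_mid in the frame of well above 0.045 m), for 0.1 s.
2. the cap lies let go inside the blue tray (x of cap_mid in the frame of tray_in between -0.055 and 0.055 m and y of cap_mid in the frame of tray_in between -0.07 and 0.07 m and height (world z) of cap_mid below 0.042 m and contact force between the fingers and cap below 0.05 N), for 0.2 s.
At the end, for the whole second after the job is handed in: The cap lies at rest inside the blue tray (its centre over the tray floor and lower than 42 mm), and the battery stands at rest in the empty pocket of the carrier: centre within 7 mm of the pocket's axis, its foot within 5 mm of the pocket floor, less than 0.2 rad from upright with the nub up (x of cap_mid in the frame of tray_in between -0.055 and 0.055 m and y of cap_mid in the frame of tray_in between -0.07 and 0.07 m and height (world z) of cap_mid below 0.042 m and horizontal distance between cell_mid and carrier_hole0 below 0.007 m and height (world z) of cell_mid below 0.051 m and angle between cell_mid's own z axis and vertical below 0.2 rad and linear speed of each of cap, cell below 0.02 m/s); the robot touches nothing.
It fails at once if the cap is forced: more than 25 N between the cap and the unit (contact force between cap and unit above 25 N).
It fails at once if the cap or the battery is dropped or thrown: over 0.7 m/s while out of the fingers ((linear speed of cap above 0.7 m/s and contact force between the fingers and cap below 0.01 N) or (linear speed of cell above 0.7 m/s and contact force between the fingers and cell below 0.01 N)).
It fails at once if a bystander is moved by more than 25 mm (distance of any of old_cell_mid, screwdriver, tape_roll, scanner, adapter, marker, tape_gun from where it was at the start of the episode above 0.025 m).
It also fails if it takes over 67 s, if anything falls off the work surface, if the arm or the gripper's body presses on something with over 40 N, if the wrist force passes 120 N, or if a joint passes its speed limit or range.

## Working session

There is one attempt and no reset: what is moved stays moved. The work goes in short steps, Python scripts to look and compute and a tool call to move; the robot and the scene stay as the last step left them, time stands still between calls to the robot, and variables do not carry over. Pictures are saved under pics/ and viewed, about 8 in all and at most 12, crops included, and the job is handed in when it is done.

Besides the shell and the picture viewer there is one more tool, called after "Request:" by a JSON object that holds its "api" and its "payload". servo_tool: Moves the arm, as the interface text tells. Its arguments: {"type":"object","properties":{"targets":{"type":"array","items":{"type":"array"}},"gripper":{"type":"number"}},"required":["targets"]}

```bash
mkdir -p pics
cat > h.py <<'E'
import numpy as np, cv2
from rig import telemetry, eyes, order, bot
def cap(name):
    s=telemetry.read_state(); d=eyes.capture(name); K=np.array(d["intrinsics"])
    if name=="wrist":
        T=np.eye(4);T[:3,:3]=s["tcp_rot"];T[:3,3]=s["position"];E=T@np.array(d["T_tool_cam"])
    else: E=np.array(d["extrinsics"])
    return d["pixels"],K,E
def plane(uv,z,K,E):
    r=E[:3,:3]@np.linalg.solve(K,[uv[0],uv[1],1.]);o=E[:3,3]
    return o+r*(z-o[2])/r[2]
def proj(p,K,E):
    q=np.linalg.inv(E)@np.r_[p,1];q=K@q[:3];return q[:2]/q[2]
E
python3 - <<'E'
from h import *
s=telemetry.read_state();print(s["time_s"],s["position"],s["tcp_rot"],s["force"],bot.tcp_to_grasp)
ims=[]
for n in("scene","side","wrist"):
    p,K,E=cap(n);cv2.imwrite(f"pics/{n}0.png",p);np.savez(f"{n}0.npz",p=p,K=K,E=E);print(n,K[0,0],E.round(3).tolist());ims.append(p)
cv2.imwrite("pics/ss.png",cv2.resize(ims[0],(800,600),interpolation=cv2.INTER_CUBIC))
cv2.imwrite("pics/sw.png",np.vstack([cv2.resize(ims[1],(400,300)),cv2.resize(ims[2],(400,300))]))
E
```

```text
0.0 [6.24248905e-01 1.77420222e-04 2.21560720e-01] [[-3.33479262e-05  9.99997651e-01 -2.16725792e-03]
 [ 9.99999935e-01  3.41241793e-05  3.58136956e-04]
 [ 3.58210071e-04 -2.16724584e-03 -9.99997587e-01]] [-0.03734981  0.8571521   0.45369958] 0.0187
scene 474.4908364363622 [[0.816, 0.399, -0.419, 1.227], [0.578, -0.544, 0.608, -1.12], [0.014, -0.738, -0.675, 1.355], [0.0, 0.0, 0.0, 1.0]]
side 410.14580348150304 [[-0.967, -0.16, 0.198, 0.204], [-0.255, 0.63, -0.734, 0.865], [-0.007, -0.76, -0.65, 0.88], [0.0, 0.0, 0.0, 1.0]]
wrist 270.2151308739955 [[1.0, 0.001, -0.003, 0.623], [-0.0, -0.969, -0.248, 0.067], [-0.003, 0.248, -0.969, 0.384], [0.0, 0.0, 0.0, 1.0]]
```

View pics/ss.png

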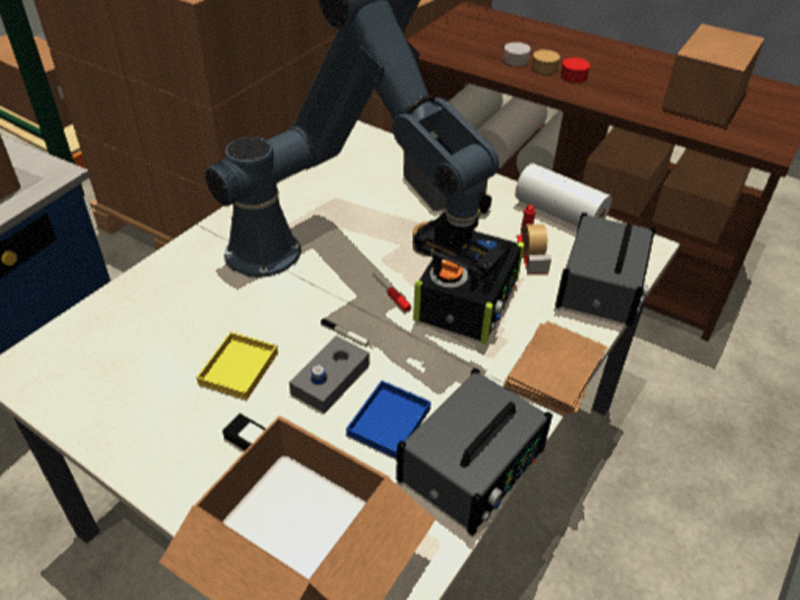

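View pics/sw.png

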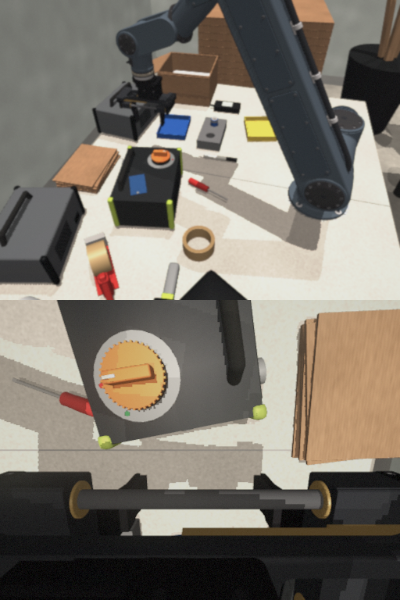

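The pictures show the unit ahead. The cap is at about (173,96) in the 512x384 wrist picture, with its pointer to the left. The blue tray and the grey carrier are at right-front, on the -y side.

```bash
cat > m.py <<'E'
from h import *
def load(n):
    d=np.load(f"{n}0.npz");return d["p"],d["K"],d["E"]
def blobs(p,lo,hi,mina):
    m=cv2.inRange(cv2.cvtColor(p,cv2.COLOR_BGR2HSV),lo,hi)
    n,l,s,c=cv2.connectedComponentsWithStats(m)
    return [(c[i],s[i],(l==i)) for i in range(1,n) if s[i,4]>=mina]
E
python3 - <<'E'
from m import *
p,K,E=load("wrist")
for nm,lo,hi,z,a in [("orange",(8,120,90),(22,255,255),.155,150),("red",(0,140,60),(6,255,255),.137,4),("green",(55,60,40),(95,255,255),.137,4),("yelgrn",(25,90,80),(45,255,255),.07,30)]:
    for c,s,l in blobs(p,lo,hi,a): print(nm,c.round(1),s,plane(c,z,K,E).round(4))
for n in("scene","side"):
    p,K,E=load(n)
    for c,s,l in blobs(p,(105,150,40),(125,255,255),100):
        print(n,"blue",c.round(1),s,plane(c,.01,K,E).round(4))
    for c,s,l in blobs(p,(22,150,80),(32,255,255),100):
        print(n,"yel",c.round(1),s,plane(c,.01,K,E).round(4))
    for c,s,l in blobs(p,(8,150,90),(20,255,255),20):
        print(n,"orange",c.round(1),s,plane(c,.16,K,E).round(4))
p,K,E=load("wrist")
a=cv2.resize(p[20:170,70:270],(800,600),interpolation=cv2.INTER_CUBIC);cv2.imwrite("pics/w1.png",a)
p,K,E=load("scene");a=cv2.resize(p[200:300,170:290],(480,400),interpolation=cv2.INTER_CUBIC)
p,K,E=load("side");b=cv2.resize(p[110:210,180:300],(320,266),interpolation=cv2.INTER_CUBIC)
cv2.imwrite("pics/c1.png",np.hstack([a,np.vstack([b,np.zeros((134,320,3),np.uint8)])]))
E
```

```text
orange [168.9  96.4] [ 127   52   86   89 5359] [0.5531 0.0929 0.155 ]
orange [417.7 255. ] [409 233  15  46 223] [ 0.7717 -0.0448  0.155 ]
orange [ 93.  257.7] [ 89 234  12  45 164] [ 0.4713 -0.048   0.155 ]
red [128.9 108.7] [127 106   5   7  21] [0.5119 0.0849 0.137 ]
red [ 97.3 131.9] [ 77 118  42  31 690] [0.4815 0.0652 0.137 ]
green [162.4 145. ] [160 142   6   6  30] [0.5385 0.0539 0.137 ]
yelgrn [331.7 143.2] [322 134  19  19 293] [0.7085 0.0522 0.07  ]
yelgrn [135.3 182. ] [126 173  27  18 287] [0.4796 0.0072 0.07  ]
scene blue [248.1 267.4] [ 223  244   52   49 1434] [ 0.6368 -0.2748  0.01  ]
scene yel [151.7 233.3] [ 126  213   51   42 1129] [ 0.2518 -0.358   0.01  ]
scene orange [389.4  49.1] [ 261    2  251  104 7195] [0.4662 1.2824 0.16  ]
scene orange [49.  98.3] [46 96  7  6 24] [-0.5964 -0.1234  0.16  ]
scene orange [288.1 172.8] [281 167  15  12 137] [0.5649 0.0857 0.16  ]
side blue [222.8 162.3] [202 147  41  31 957] [ 0.6379 -0.2758  0.01  ]
side blue [176.6 233.7] [167 225  20  18 158] [0.6565 0.1018 0.01  ]
side yel [326.5 153.5] [314 150  30  18 187] [ 0.2808 -0.4238  0.01  ]
side yel [333.6 176.2] [316 169  37  11 206] [ 0.2391 -0.2916  0.01  ]
side orange [204.7 199.4] [194 191  23  18 328] [0.5564 0.0952 0.16  ]
```

View pics/w1.png

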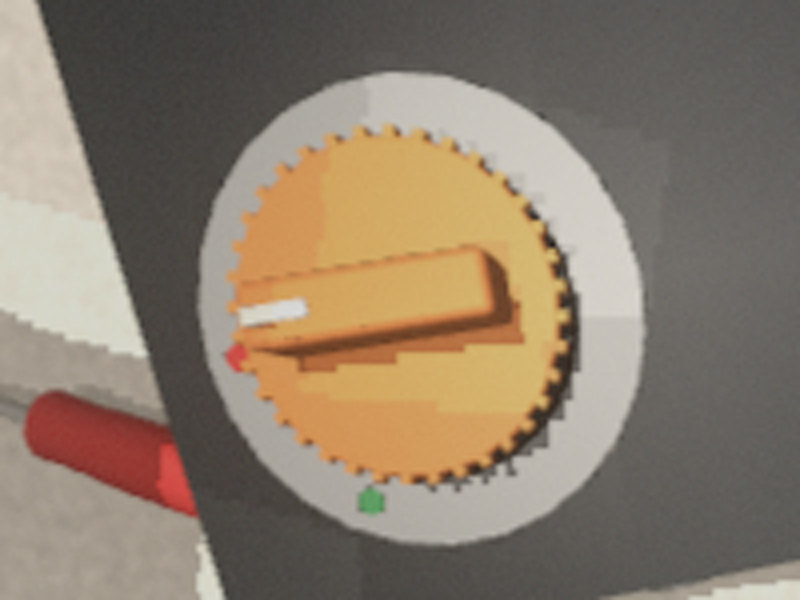

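View pics/c1.png

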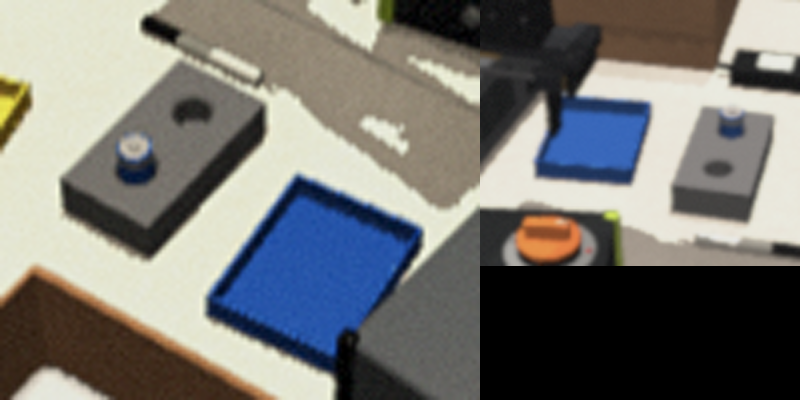

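The cap's flange is centred near (170,96) px in the wrist view, its bar lies at about 9–11° yaw, and the dots agree (well about 0.553, 0.093). In the scene view the tray's centroid is at about (248,267) and the carrier hole at about (218,227). I'm now moving to a closer view with the jaws already aligned to the bar.

Request:
{"api": "servo_tool", "payload": {"targets": [[[0.08,-0.14,0],[0,0,1.38]],[[0.08,-0.14,0],[0,0,1.38]],[[0.08,-0.14,0],[0,0,1.38]],[[0.08,-0.14,0],[0,0,1.38]],[[0.08,-0.14,0],[0,0,1.38]],[[0.08,-0.14,0],[0,0,1.38]],[[0.08,-0.14,0],[0,0,1.38]],[[0.08,-0.14,0],[0,0,1.38]],[[0.08,-0.14,0],[0,0,1.38]],[[0.08,-0.14,0],[0,0,1.38]]], "gripper": 0.04}}

```text
time_s: 1.4
position: [0.4849, 0.08, 0.2225]
tcp_rot: [[0.982, 0.191, -0.0], [0.191, -0.982, 0.0], [-0.0, -0.0, -1.0]]
force: [0.4, 0.3, 0.6]
opening: 0.454
```

Run:
```python
from m import *
p,K,E=cap("wrist");np.savez("wrist10.npz",p=p,K=K,E=E)
for f in ("wrist","wrist1"):
    p,K,E=load(f)
    bl=max(blobs(p,(8,120,90),(22,255,255),150),key=lambda b:b[1][4])
    cnt=max(cv2.findContours(bl[2].astype(np.uint8),0,1)[0],key=len);h=cv2.convexHull(cnt)[:,0].astype(float)
    P=np.array([plane(q,.155,K,E)[:2] for q in h])
    A=np.c_[2*P,np.ones(len(P))];s=np.linalg.lstsq(A,(P**2).sum(1),rcond=None)[0]
    r=np.sqrt(s[2]+s[:2]@s[:2]);print(f,"flange circle",s[:2].round(4),"r",r.round(4),"minEnc",cv2.minEnclosingCircle(P.astype(np.float32)))
    for nm,lo,hi in [("red",(0,140,60),(6,255,255)),("green",(55,60,40),(95,255,255)),("yg",(25,90,80),(45,255,255))]:
        for c,st,l in blobs(p,lo,hi,6): print(nm,c.round(1),st,plane(c,.137,K,E).round(4))
out=p[:260]
cv2.imwrite("pics/w2.png",cv2.resize(p[30:230,130:396],(798,600),interpolation=cv2.INTER_CUBIC))
# tray and carrier
for n in("scene","side"):
    p,K,E=load(n)
    c,s,l=max(blobs(p,(105,150,40),(125,255,255),100),key=lambda b:b[1][4])
    cn=max(cv2.findContours(l.astype(np.uint8),0,1)[0],key=len);ap=cv2.approxPolyDP(cn,4,True)[:,0]
    print(n,[(q.tolist(),plane(q,.028,K,E)[:2].round(3).tolist()) for q in ap])
for n,uv in(("scene",(218,227.5)),("side",(269.2,173))):
    p,K,E=load(n);print("hole",plane(uv,.045,K,E).round(4))
p,K,E=load("scene")
for uv in [(400,445),(480,375),(550,412),(470,524)]: print("decoy",plane((uv[0]*.64,uv[1]*.64),.14 if uv[1]<500 else 0,K,E).round(3))
for uv in [(186,212),(236,225),(207,255)]: print("carr",plane(uv,.045,K,E).round(3))
```

```text
wrist flange circle [0.5535 0.0918] r 0.0336 minEnc ((0.5532081723213196, 0.0916074812412262), 0.034336164593696594)
red [128.9 108.7] [127 106   5   7  21] [0.5119 0.0849 0.137 ]
red [ 97.3 131.9] [ 77 118  42  31 690] [0.4815 0.0652 0.137 ]
green [162.4 145. ] [160 142   6   6  30] [0.5385 0.0539 0.137 ]
yg [331.7 143.2] [322 134  19  19 293] [0.6903 0.0554 0.137 ]
yg [135.3 182. ] [126 173  27  18 287] [0.5103 0.02   0.137 ]
wrist1 flange circle [0.5541 0.0911] r 0.0327 minEnc ((0.5540565252304077, 0.09114237874746323), 0.03320426121354103)
red [ 7.3 20.1] [  0   0  15  41 303] [0.5952 0.3062 0.137 ]
red [257.9 170.1] [256 168   5   5  22] [0.5142 0.0838 0.137 ]
red [264.  217.3] [243 192  42  51 900] [0.4704 0.0693 0.137 ]
green [296.9 148. ] [295 146   5   6  23] [0.5405 0.0531 0.137 ]
yg [ 51.4 187.4] [ 42 179  26  17 269] [0.4614 0.2704 0.137 ]
yg [323.9 187. ] [314 179  19  17 261] [0.5104 0.0202 0.137 ]
yg [444.3 368. ] [441 356   8  28  81] [ 0.3338 -0.1659  0.137 ]
scene [([244, 244], [0.571, -0.209]), ([223, 278], [0.602, -0.372]), ([253, 292], [0.717, -0.359]), ([274, 257], [0.692, -0.195])]
side [([211, 147], [0.702, -0.334]), ([202, 174], [0.676, -0.169]), ([235, 177], [0.562, -0.181]), ([242, 150], [0.584, -0.343])]
hole [ 0.4551 -0.2131  0.045 ]
hole [ 0.4494 -0.2095  0.045 ]
decoy [ 0.752 -0.396  0.14 ]
decoy [ 0.788 -0.147  0.14 ]
decoy [ 0.955 -0.148  0.14 ]
decoy [ 0.92  -0.386  0.   ]
carr [ 0.307 -0.223  0.045]
carr [ 0.502 -0.164  0.045]
carr [ 0.504 -0.337  0.045]
```

View pics/w2.png

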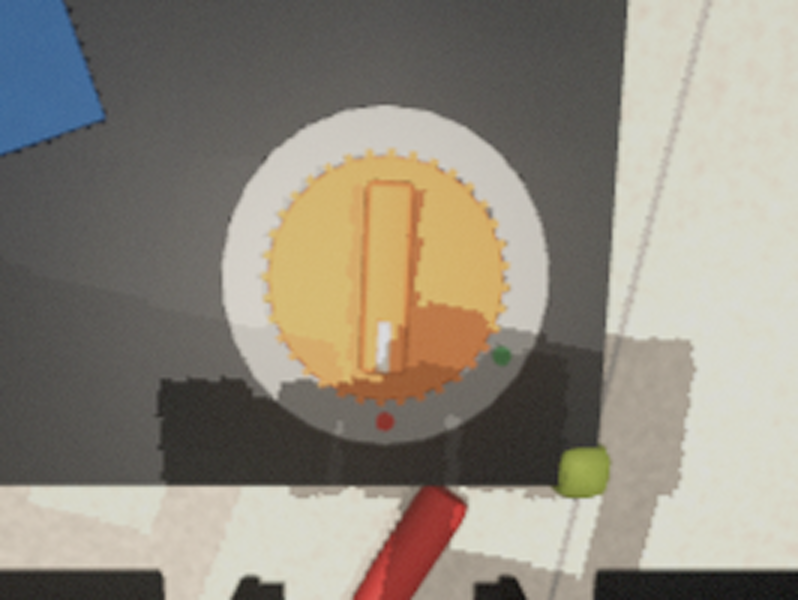

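The close view from above puts the cap's axis at (0.554, 0.091) m, agreeing with the first view to 1 mm. The bar is at about 9° yaw, 2° clockwise of the tool, the red dot is at (258,170) px and the green dot at (297,148). The tray is at about (0.64, -0.27), about 9° off, and the hole at about (0.452, -0.211). Next I go over the bar.

Request:
{"api": "servo_tool", "payload": {"targets": [[[0.035,0.001,0],[0,0,0.02]],[[0.07,0.002,0],[0,0,0.035]],[[0.07,0.002,0.02],[0,0,0.035]],[[0.07,0.002,0.04],[0,0,0.035]],[[0.07,0.002,0.053],[0,0,0.035]],[[0.07,0.002,0.053],[0,0,0.035]],[[0.07,0.002,0.053],[0,0,0.035]]]}}

```text
time_s: 2.33
position: [0.5546, 0.0913, 0.1702]
tcp_rot: [[0.988, 0.155, 0.001], [0.155, -0.988, -0.0], [0.001, 0.0, -1.0]]
force: [0.1, -0.5, 0.2]
opening: 0.46
```

Request:
{"api": "servo_tool", "payload": {"targets": [[[0,0,0.002],[0,0,0]],[[0,0,0.004],[0,0,0]],[[0,0,0.006],[0,0,0]],[[0,0,0.0075],[0,0,0]],[[0,0,0.0085],[0,0,0]],[[0,0,0.0085],[0,0,0]]]}}

```text
time_s: 3.08
position: [0.554, 0.0914, 0.1609]
tcp_rot: [[0.988, 0.155, -0.0], [0.155, -0.988, 0.0], [-0.0, -0.0, -1.0]]
force: [-0.1, 0.1, 0.2]
opening: 0.462
```

Request:
{"api": "servo_tool", "payload": {"targets": [[[0,0,0.001],[0,0,0]],[[0,0,0.0015],[0,0,0]],[[0,0,0.002],[0,0,0]],[[0,0,0.002],[0,0,0]]]}}

```text
time_s: 3.58
position: [0.5541, 0.0913, 0.1591]
tcp_rot: [[0.988, 0.155, 0.0], [0.155, -0.988, 0.0], [0.0, 0.0, -1.0]]
force: [0.9, -0.7, 0.5]
opening: 0.458
```

Request:
{"api": "servo_tool", "payload": {"targets": [[[0,0,0.0008],[0,0,0]],[[0,0,0.0015],[0,0,0]],[[0,0,0.0015],[0,0,0]]]}}

```text
time_s: 3.95
position: [0.5541, 0.0913, 0.1577]
tcp_rot: [[0.988, 0.155, 0.0], [0.155, -0.988, -0.0], [0.0, 0.0, -1.0]]
force: [-1.0, -1.1, 2.3]
opening: 0.462
```

Request:
{"api": "servo_tool", "payload": {"targets": [[[0,0,0],[0,0,0]],[[0,0,0],[0,0,0]],[[0,0,0],[0,0,0]],[[0,0,0],[0,0,0]],[[0,0,0],[0,0,0]]], "gripper": 0.0}}

```text
time_s: 4.58
position: [0.5543, 0.0915, 0.1576]
tcp_rot: [[0.988, 0.155, 0.0], [0.155, -0.988, 0.0], [0.001, -0.0, -1.0]]
force: [0.7, 1.1, 3.2]
opening: 0.136
```

Gripped at 11.9 mm, matching the bar. Now I press in small steps.

Request:
{"api": "servo_tool", "payload": {"targets": [[[0,0,0.001],[0,0,0]],[[0,0,0.002],[0,0,0]],[[0,0,0.003],[0,0,0]],[[0,0,0.003],[0,0,0]],[[0,0,0.003],[0,0,0]]]}}

```text
time_s: 5.2
position: [0.5544, 0.0915, 0.1551]
tcp_rot: [[0.988, 0.155, 0.001], [0.155, -0.988, 0.0], [0.001, -0.0, -1.0]]
force: [-1.2, 1.3, 6.2]
opening: 0.135
```

Request:
{"api": "servo_tool", "payload": {"targets": [[[0,0,0.001],[0,0,0]],[[0,0,0.002],[0,0,0]],[[0,0,0.003],[0,0,0]],[[0,0,0.004],[0,0,0]],[[0,0,0.004],[0,0,0]],[[0,0,0.004],[0,0,0]]]}}

```text
time_s: 5.95
position: [0.5545, 0.0915, 0.1517]
tcp_rot: [[0.988, 0.155, 0.001], [0.155, -0.988, 0.0], [0.001, -0.0, -1.0]]
force: [-1.4, 1.1, 10.0]
opening: 0.137
```

Request:
{"api": "servo_tool", "payload": {"targets": [[[0,0,0.001],[0,0,0]],[[0,0,0.002],[0,0,0]],[[0,0,0.003],[0,0,0]],[[0,0,0.003],[0,0,0]],[[0,0,0.003],[0,0,0]]]}}

```text
time_s: 6.58
position: [0.5546, 0.0915, 0.1488]
tcp_rot: [[0.988, 0.155, 0.002], [0.155, -0.988, 0.0], [0.002, 0.0, -1.0]]
force: [-1.0, 0.2, 10.1]
opening: 0.133
```

Request:
{"api": "servo_tool", "payload": {"targets": [[[0,0,0.001],[0,0,0]],[[0,0,0.002],[0,0,0]],[[0,0,0.002],[0,0,0]],[[0,0,0.002],[0,0,0]]]}}

```text
time_s: 7.08
position: [0.5546, 0.0915, 0.147]
tcp_rot: [[0.988, 0.155, 0.002], [0.155, -0.988, 0.0], [0.002, 0.0, -1.0]]
force: [-2.4, 1.3, 11.4]
opening: 0.132
```

Request:
{"api": "servo_tool", "payload": {"targets": [[[0,0,0.0008],[0,0,0]],[[0,0,0.0015],[0,0,0]],[[0,0,0.0015],[0,0,0]],[[0,0,0.0015],[0,0,0]]]}}

```text
time_s: 7.58
position: [0.5546, 0.0915, 0.1456]
tcp_rot: [[0.988, 0.155, 0.002], [0.155, -0.988, 0.0], [0.002, 0.0, -1.0]]
force: [-0.7, 0.8, 11.5]
opening: 0.132
```

Request:
{"api": "servo_tool", "payload": {"targets": [[[0,0,0.0008],[0,0,0]],[[0,0,0.0015],[0,0,0]],[[0,0,0.0015],[0,0,0]],[[0,0,0.0015],[0,0,0]]]}}

```text
time_s: 8.07
position: [0.5547, 0.0915, 0.1447]
tcp_rot: [[0.988, 0.155, 0.002], [0.155, -0.988, 0.0], [0.002, 0.0, -1.0]]
force: [-2.5, 1.7, 14.5]
opening: 0.14
```

The force is now rising at the stop (14.5 N). I turn in two stages.

Request:
{"api": "servo_tool", "payload": {"targets": [[[0,0,0],[0,0,-0.06]],[[0,0,0],[0,0,-0.14]],[[0,0,0],[0,0,-0.22]],[[0,0,0],[0,0,-0.3]],[[0,0,0],[0,0,-0.3]]]}}

```text
time_s: 8.7
position: [0.5555, 0.0913, 0.1448]
tcp_rot: [[0.898, 0.44, 0.004], [0.44, -0.898, -0.0], [0.003, 0.002, -1.0]]
force: [-1.1, 2.0, 14.5]
opening: 0.133
```

Request:
{"api": "servo_tool", "payload": {"targets": [[[0,0,0],[0,0,-0.08]],[[0,0,0],[0,0,-0.17]],[[0,0,0],[0,0,-0.26]],[[0,0,0],[0,0,-0.35]],[[0,0,0],[0,0,-0.44]],[[0,0,0],[0,0,-0.53]],[[0,0,0],[0,0,-0.62]],[[0,0,0],[0,0,-0.7]],[[0,0,0],[0,0,-0.75]],[[0,0,0],[0,0,-0.75]]]}}

```text
time_s: 9.95
position: [0.5564, 0.0913, 0.1448]
tcp_rot: [[0.357, 0.934, 0.006], [0.934, -0.357, -0.0], [0.002, 0.005, -1.0]]
force: [0.1, 0.6, 13.5]
opening: 0.132
```

Request:
{"api": "servo_tool", "payload": {"targets": [[[0,0,-0.003],[0,0,0]],[[0,0,-0.006],[0,0,0]],[[0,0,-0.009],[0,0,0]],[[0,0,-0.012],[0,0,0]],[[0,0,-0.016],[0,0,0]],[[0,0,-0.02],[0,0,0]],[[0,0,-0.02],[0,0,0]]]}}

```text
time_s: 10.82
position: [0.5559, 0.0912, 0.1637]
tcp_rot: [[0.357, 0.934, 0.004], [0.934, -0.357, -0.0], [0.001, 0.004, -1.0]]
force: [1.2, 1.1, 5.0]
opening: 0.134
```

Request:
{"api": "servo_tool", "payload": {"targets": [[[0,0,-0.005],[0,0,0]],[[0,0,-0.01],[0,0,0]],[[0,0,-0.015],[0,0,0]],[[0,0,-0.022],[0,0,0]],[[0,0,-0.035],[0,0,0]],[[0,0,-0.05],[0,0,0]],[[0,0,-0.065],[0,0,0]],[[0,0,-0.08],[0,0,0]],[[0,0,-0.08],[0,0,0]]]}}

```text
time_s: 11.95
position: [0.5551, 0.0914, 0.2444]
tcp_rot: [[0.357, 0.934, 0.004], [0.934, -0.357, -0.0], [0.001, 0.004, -1.0]]
force: [1.0, 1.1, 0.4]
opening: 0.138
```

Run:
```python
from m import *
p,K,E=cap("wrist");np.savez("wrist20.npz",p=p,K=K,E=E)
q,_,_=cap("side")
cv2.imwrite("pics/l.png",np.hstack([cv2.resize(p,(400,300)),cv2.resize(q[100:260,110:323],(400,300))]))
```

```text
(no output)
```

View pics/l.png

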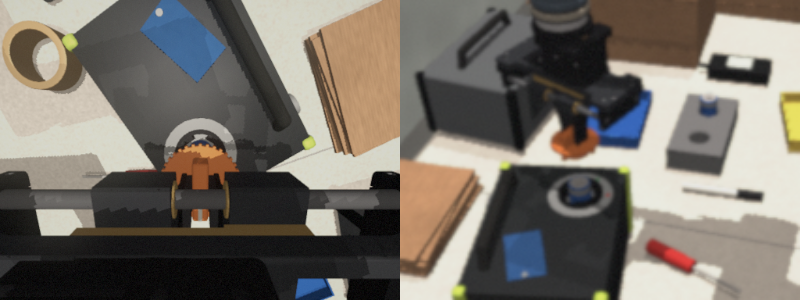

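The wrist view shows the cap in the fingers and the side view shows the battery standing proud in the well. Now I go to the tray at about (0.63, -0.27).

Request:
{"api": "servo_tool", "payload": {"targets": [[[-0.031,0.02,0],[0,0,0.1]],[[-0.07,0.045,0],[0,0,0.2]],[[-0.11,0.071,0],[0,0,0.33]],[[-0.15,0.096,0],[0,0,0.46]],[[-0.19,0.122,0],[0,0,0.59]],[[-0.23,0.148,0],[0,0,0.72]],[[-0.27,0.173,0],[0,0,0.85]],[[-0.29,0.186,0],[0,0,0.96]],[[-0.31,0.199,0],[0,0,1.047]],[[-0.31,0.199,0],[0,0,1.047]],[[-0.31,0.199,0],[0,0,1.047]]]}}

```text
time_s: 13.42
position: [0.6287, -0.2681, 0.2416]
tcp_rot: [[0.987, 0.16, -0.002], [0.16, -0.987, 0.002], [-0.002, -0.002, -1.0]]
force: [0.1, 0.4, -0.3]
opening: 0.134
```

Run:
```python
from m import *
print(telemetry.read_state()["position"])
p,K,E=cap("wrist");np.savez("wrist30.npz",p=p,K=K,E=E)
cv2.imwrite("pics/t.png",p)
for c,s,l in blobs(p,(105,150,40),(125,255,255),100):
    cn=max(cv2.findContours(l.astype(np.uint8),0,1)[0],key=len);ap=cv2.approxPolyDP(cn,5,True)[:,0]
    print(s,[(q.tolist(),plane(q,.028,K,E)[:2].round(3).tolist()) for q in ap])
```

```text
[ 0.62867416 -0.26806756  0.24164847]
```

View pics/t.png

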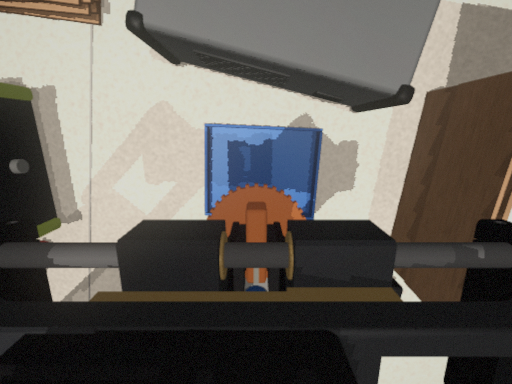

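The far rim of the tray runs from (206,124) to (321,130), and the cap hangs over the near half.

Run:
```python
from m import *
p,K,E=load("wrist3")
a,b=[plane(q,.028,K,E)[:2] for q in((206,124),(321,130))]
d=(b-a)/np.linalg.norm(b-a);n=np.array([d[1],-d[0]]);n*=-np.sign(n[0])
print(a,b,np.linalg.norm(b-a),"yaw",np.degrees(np.arctan2(*d[::-1])),"centre",(a+b)/2+n*.065)
for q in((170,55),(400,100),(135,20)): print("decoy",plane(q,.14,K,E).round(3))
```

```text
[ 0.6895571  -0.19015232] [ 0.70650747 -0.34403648] 0.15481488242324706 yaw -83.71420090700582 centre [ 0.63342306 -0.27421112]
decoy [ 0.744 -0.172  0.14 ]
decoy [ 0.741 -0.384  0.14 ]
decoy [ 0.767 -0.14   0.14 ]
```

Request:
{"api": "servo_tool", "payload": {"targets": [[[0,0,0.03],[0,0,0]],[[0,0,0.07],[0,0,0]],[[0,0,0.11],[0,0,0]],[[0,0,0.15],[0,0,0]],[[0,0,0.18],[0,0,0]],[[0,0,0.2],[0,0,0]],[[0,0,0.21],[0,0,0]],[[0,0,0.2125],[0,0,0]],[[0,0,0.2125],[0,0,0]]]}}

```text
time_s: 14.6
position: [0.63, -0.2696, 0.0311]
tcp_rot: [[0.987, 0.158, 0.002], [0.158, -0.987, -0.001], [0.001, 0.001, -1.0]]
force: [0.8, -0.8, -0.4]
opening: 0.139
```

Request:
{"api": "servo_tool", "payload": {"targets": [[[0,0,0.0015],[0,0,0]],[[0,0,0.003],[0,0,0]],[[0,0,0.0045],[0,0,0]],[[0,0,0.0055],[0,0,0]],[[0,0,0.006],[0,0,0]],[[0,0,0.006],[0,0,0]]]}}

```text
time_s: 15.35
position: [0.6293, -0.2693, 0.0245]
tcp_rot: [[0.987, 0.158, -0.0], [0.158, -0.987, -0.0], [-0.0, 0.0, -1.0]]
force: [-1.2, 0.8, 4.1]
opening: 0.133
```

Request:
{"api": "servo_tool", "payload": {"targets": [[[0,0,0],[0,0,0]],[[0,0,0],[0,0,0]],[[0,0,-0.003],[0,0,0]],[[0,0,-0.01],[0,0,0]],[[0,0,-0.03],[0,0,0]],[[0,0,-0.06],[0,0,0]],[[0,0,-0.1],[0,0,0]],[[0,0,-0.14],[0,0,0]],[[0,0,-0.18],[0,0,0]],[[0,0,-0.2],[0,0,0]],[[0,0,-0.2],[0,0,0]]], "gripper": 0.035}}

```text
time_s: 16.73
position: [0.6306, -0.2699, 0.2278]
tcp_rot: [[0.987, 0.158, 0.005], [0.158, -0.987, -0.003], [0.005, 0.004, -1.0]]
force: [-0.0, 0.9, -0.1]
opening: 0.401
```

Request:
{"api": "servo_tool", "payload": {"targets": [[[-0.05,-0.018,0],[0,0,0]],[[-0.1,-0.037,0],[0,0,0]],[[-0.15,-0.055,0],[0,0,0]],[[-0.2,-0.074,0],[0,0,0]],[[-0.234,-0.086,0],[0,0,0]],[[-0.234,-0.086,0],[0,0,0]],[[-0.234,-0.086,0],[0,0,0]]]}}

```text
time_s: 17.6
position: [0.3853, -0.2218, 0.224]
tcp_rot: [[0.987, 0.158, 0.001], [0.158, -0.987, -0.001], [0.001, 0.001, -1.0]]
force: [0.0, 0.5, -0.0]
opening: 0.401
```

Run:
```python
from m import *
print(telemetry.read_state()["position"])
p,K,E=cap("wrist");np.savez("wrist40.npz",p=p,K=K,E=E);print(proj([.452,-.211,.045],K,E))
q,_,_=cap("scene")
cv2.imwrite("pics/h.png",np.hstack([p[:240],cv2.resize(q[220:300,200:296],(288,240))]))
```

```text
[ 0.38528012 -0.22183037  0.22403194]
[255.54274117 128.03807165]
```

View pics/h.png

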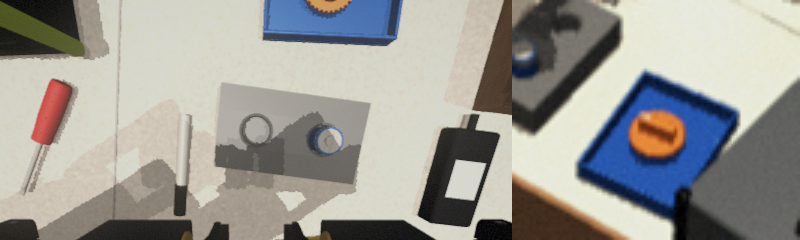

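The cap stands upright in the tray. The empty pocket's ring is at about (256,130) px in the wrist view and the old cell at (326,139).

Run:
```python
from m import *
p,K,E=load("wrist4")
g=cv2.resize(cv2.cvtColor(p,cv2.COLOR_BGR2GRAY)[100:160,225:290],None,fx=6,fy=6,interpolation=cv2.INTER_CUBIC)
c=cv2.HoughCircles(g,cv2.HOUGH_GRADIENT,1.5,40,param1=80,param2=20,minRadius=70,maxRadius=125)
for x,y,r in c[0][:4]:
    u,v=(x+.5)/6-.5+225,(y+.5)/6-.5+100;P=plane((u,v),.045,K,E);print(u,v,r/6,P.round(4),"R",np.linalg.norm(plane((u+r/6,v),.045,K,E)-P).round(4))
cv2.imwrite("pics/z.png",g)
```

```text
256.95834 129.95833 12.241666 [ 0.45   -0.2131  0.045 ] R 0.015
```

View pics/z.png

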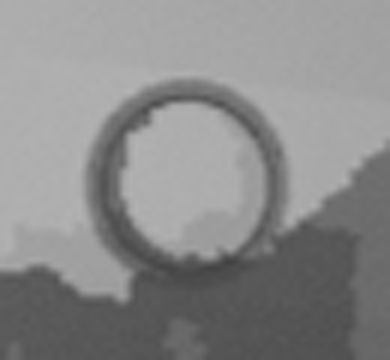

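The outer ring spans x 86–289 and y 77–285 in the crop, a radius of about 21 mm, which is right for the chamfer. That puts the pocket at about (0.450, -0.2115). Next, the battery.

Request:
{"api": "servo_tool", "payload": {"targets": [[[0.025,-0.049,0],[0,0,0]],[[0.052,-0.1,0],[0,0,0]],[[0.078,-0.15,0],[0,0,0]],[[0.104,-0.2,0],[0,0,0]],[[0.13,-0.25,0],[0,0,0]],[[0.146,-0.282,0],[0,0,0]],[[0.146,-0.282,0],[0,0,0]],[[0.146,-0.282,0],[0,0,0]]], "gripper": 0.055}}

```text
time_s: 18.7
position: [0.4844, 0.0801, 0.2237]
tcp_rot: [[0.987, 0.159, -0.001], [0.159, -0.987, -0.0], [-0.001, 0.0, -1.0]]
force: [-0.1, 0.7, -0.0]
opening: 0.633
```

Run:
```python
from m import *
print(telemetry.read_state()["position"])
p,K,E=cap("wrist");np.savez("wrist50.npz",p=p,K=K,E=E);u,v=proj([.554,.0912,.165],K,E);print(u,v)
u,v=int(u),int(v);np.save("uv.npy",[u,v])
cv2.imwrite("pics/b.png",cv2.resize(p[v-50:v+50,u-60:u+60],None,fx=5,fy=5,interpolation=cv2.INTER_CUBIC))
```

```text
[0.48437159 0.08010236 0.223655  ]
255.9640167766758 123.2390301403232
```

View pics/b.png

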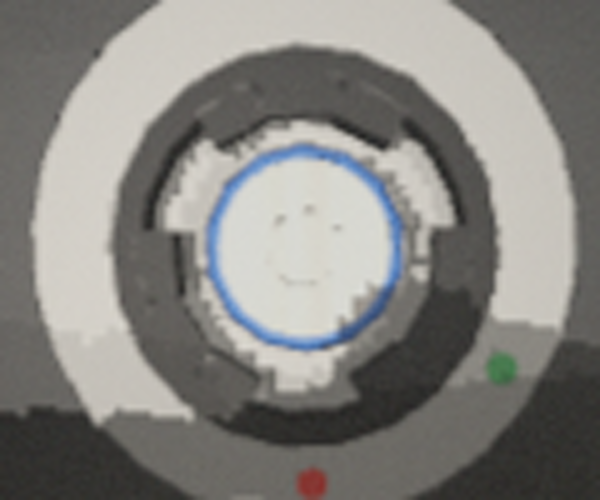

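The cell's blue rim spans x 208–404 and y 145–349 in the crop, so its centre is at about (255.8,122) px, that is (0.555, 0.0915), on the well's axis. Down to grip it.

Request:
{"api": "servo_tool", "payload": {"targets": [[[0.035,0,0],[0,0,0]],[[0.0715,0,0],[0,0,0]],[[0.0715,0,0],[0,0,0]],[[0.0715,0,0.03],[0,0,0]],[[0.0715,0,0.055],[0,0,0]],[[0.0715,0,0.068],[0,0,0]],[[0.0715,0,0.0735],[0,0,0]],[[0.0715,0,0.0735],[0,0,0]]]}}

```text
time_s: 19.75
position: [0.5549, 0.0912, 0.1508]
tcp_rot: [[0.987, 0.158, 0.0], [0.158, -0.987, -0.0], [0.0, 0.0, -1.0]]
force: [0.8, -0.0, 0.3]
opening: 0.633
```

Request:
{"api": "servo_tool", "payload": {"targets": [[[0,0,0],[0,0,0]],[[0,0,0],[0,0,0]],[[0,0,0],[0,0,0]],[[0,0,0],[0,0,0]],[[0,0,0],[0,0,0]]], "gripper": 0.0}}

```text
time_s: 20.38
position: [0.555, 0.0916, 0.1507]
tcp_rot: [[0.987, 0.158, 0.0], [0.158, -0.987, 0.0], [0.0, -0.0, -1.0]]
force: [0.3, -0.1, 0.5]
opening: 0.356
```

Request:
{"api": "servo_tool", "payload": {"targets": [[[0,0,-0.006],[0,0,0]],[[0,0,-0.018],[0,0,0]],[[0,0,-0.033],[0,0,0]],[[0,0,-0.05],[0,0,0]],[[0,0,-0.07],[0,0,0]],[[0,0,-0.09],[0,0,0]],[[0,0,-0.1],[0,0,0]],[[0,0,-0.1],[0,0,0]]]}}

```text
time_s: 21.38
position: [0.5553, 0.0915, 0.2517]
tcp_rot: [[0.987, 0.158, 0.002], [0.158, -0.987, -0.0], [0.002, 0.0, -1.0]]
force: [0.1, -0.8, -1.0]
opening: 0.359
```

Request:
{"api": "servo_tool", "payload": {"targets": [[[-0.02,0.037,0],[0,0,0]],[[-0.045,0.084,0],[0,0,0]],[[-0.07,0.131,0],[0,0,0]],[[-0.095,0.177,0],[0,0,0]],[[-0.12,0.224,0],[0,0,0]],[[-0.14,0.261,0],[0,0,0]],[[-0.152,0.2825,0],[0,0,0]],[[-0.152,0.2825,0],[0,0,0]],[[-0.152,0.2825,0],[0,0,0]],[[-0.152,0.2825,0],[0,0,0]]]}}

```text
time_s: 22.62
position: [0.4496, -0.2103, 0.2503]
tcp_rot: [[0.987, 0.16, -0.0], [0.16, -0.987, 0.001], [-0.0, -0.001, -1.0]]
force: [-0.2, 0.5, -2.3]
opening: 0.354
```

Request:
{"api": "servo_tool", "payload": {"targets": [[[0,0.001,0.03],[0,0,0]],[[0,0.001,0.07],[0,0,0]],[[0,0.001,0.1],[0,0,0]],[[0,0.001,0.125],[0,0,0]],[[0,0.001,0.14],[0,0,0]],[[0,0.001,0.145],[0,0,0]],[[0,0.001,0.145],[0,0,0]],[[0,0.001,0.145],[0,0,0]]]}}

```text
time_s: 23.62
position: [0.4502, -0.2126, 0.1063]
tcp_rot: [[0.987, 0.159, 0.001], [0.159, -0.987, -0.001], [0.001, 0.001, -1.0]]
force: [0.4, -0.5, -2.1]
opening: 0.36
```

Run:
```python
from m import *
print(telemetry.read_state()["position"])
ims=[]
for n in("side","scene"):
    p,K,E=cap(n);u,v=proj([.45,-.2116,.05],K,E).astype(int);print(u,v)
    ims.append(cv2.resize(p[v-40:v+30,u-40:u+40],(400,350),interpolation=cv2.INTER_CUBIC))
cv2.imwrite("pics/i.png",np.hstack(ims))
```

```text
[ 0.4502078  -0.21261389  0.10626355]
269 171
217 225
```

View pics/i.png

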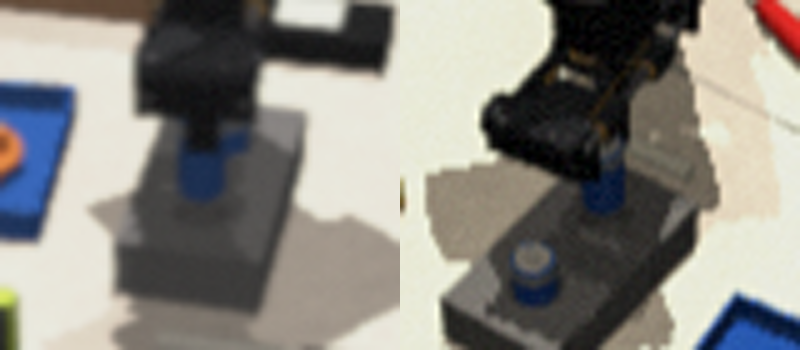

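The battery hangs upright above the pocket in both views. I lower it with force checks.

Request:
{"api": "servo_tool", "payload": {"targets": [[[0,-0.001,0.004],[0,0,0]],[[0,-0.001,0.008],[0,0,0]],[[0,-0.001,0.012],[0,0,0]],[[0,-0.001,0.016],[0,0,0]],[[0,-0.001,0.02],[0,0,0]],[[0,-0.001,0.02],[0,0,0]]]}}

```text
time_s: 24.48
position: [0.4492, -0.2114, 0.0851]
tcp_rot: [[0.987, 0.158, -0.001], [0.158, -0.987, 0.001], [-0.001, -0.001, -1.0]]
force: [-1.1, -0.3, -0.4]
opening: 0.353
```

Request:
{"api": "servo_tool", "payload": {"targets": [[[0,0,0.004],[0,0,0]],[[0,0,0.008],[0,0,0]],[[0,0,0.012],[0,0,0]],[[0,0,0.016],[0,0,0]],[[0,0,0.018],[0,0,0]],[[0,0,0.018],[0,0,0]]]}}

```text
time_s: 25.22
position: [0.4493, -0.2114, 0.0674]
tcp_rot: [[0.987, 0.158, -0.0], [0.158, -0.987, 0.0], [-0.0, -0.0, -1.0]]
force: [0.2, -0.0, -0.9]
opening: 0.357
```

Request:
{"api": "servo_tool", "payload": {"targets": [[[0,0,0.001],[0,0,0]],[[0,0,0.002],[0,0,0]],[[0,0,0.003],[0,0,0]],[[0,0,0.0035],[0,0,0]],[[0,0,0.0035],[0,0,0]]]}}

```text
time_s: 25.85
position: [0.4494, -0.2115, 0.064]
tcp_rot: [[0.987, 0.158, -0.0], [0.158, -0.987, 0.0], [-0.0, -0.0, -1.0]]
force: [0.8, 0.3, -1.9]
opening: 0.356
```

Request:
{"api": "servo_tool", "payload": {"targets": [[[0,0,0.0008],[0,0,0]],[[0,0,0.0016],[0,0,0]],[[0,0,0.0024],[0,0,0]],[[0,0,0.003],[0,0,0]],[[0,0,0.003],[0,0,0]]]}}

```text
time_s: 26.48
position: [0.4494, -0.2115, 0.061]
tcp_rot: [[0.987, 0.158, -0.0], [0.158, -0.987, 0.0], [-0.0, -0.0, -1.0]]
force: [-0.3, -0.2, -0.1]
opening: 0.358
```

Request:
{"api": "servo_tool", "payload": {"targets": [[[0,0,0.0005],[0,0,0]],[[0,0,0.001],[0,0,0]],[[0,0,0.0015],[0,0,0]],[[0,0,0.0015],[0,0,0]]]}}

```text
time_s: 26.98
position: [0.4494, -0.2115, 0.0595]
tcp_rot: [[0.987, 0.158, -0.0], [0.158, -0.987, 0.0], [-0.0, -0.0, -1.0]]
force: [0.5, 0.5, -1.0]
opening: 0.361
```

Request:
{"api": "servo_tool", "payload": {"targets": [[[0,0,0.0007],[0,0,0]],[[0,0,0.0014],[0,0,0]],[[0,0,0.002],[0,0,0]],[[0,0,0.002],[0,0,0]]]}}

```text
time_s: 27.48
position: [0.4495, -0.2114, 0.0594]
tcp_rot: [[0.987, 0.158, 0.001], [0.158, -0.987, -0.001], [0.001, 0.001, -1.0]]
force: [-2.3, 2.0, 14.7]
opening: 0.359
```

Firm stop at TCP z 0.0594, where the pocket floor should be. I ease off, release, and rise straight up.

Request:
{"api": "servo_tool", "payload": {"targets": [[[0,0,-0.0018],[0,0,0]],[[0,0,-0.0018],[0,0,0]]]}}

```text
time_s: 27.72
position: [0.4496, -0.2116, 0.0595]
tcp_rot: [[0.987, 0.158, 0.0], [0.158, -0.987, -0.0], [0.0, 0.0, -1.0]]
force: [0.5, 1.2, 3.5]
opening: 0.355
```

Request:
{"api": "servo_tool", "payload": {"targets": [[[0,0,0],[0,0,0]],[[0,0,0],[0,0,0]],[[0,0,0],[0,0,0]],[[0,0,-0.01],[0,0,0]],[[0,0,-0.03],[0,0,0]],[[0,0,-0.06],[0,0,0]],[[0,0,-0.1],[0,0,0]],[[0,0,-0.14],[0,0,0]],[[0,0,-0.16],[0,0,0]],[[-0.06,0,-0.16],[0,0,0]],[[-0.065,0,-0.16],[0,0,0]],[[-0.065,0,-0.16],[0,0,0]]], "gripper": 0.055}}

```text
time_s: 29.22
position: [0.3854, -0.222, 0.2199]
tcp_rot: [[0.988, 0.157, 0.001], [0.157, -0.988, -0.001], [0.001, 0.001, -1.0]]
force: [-0.1, 0.3, -0.2]
opening: 0.629
```

Run:
```python
from m import *
s=telemetry.read_state();print(s["time_s"],s["position"],s["force"])
p,K,E=cap("wrist");q,K2,E2=cap("scene")
cv2.imwrite("pics/f.png",np.vstack([cv2.resize(p[40:210,150:400],(750,300)) if 0 else cv2.resize(p[0:200,160:427],(400,300)),cv2.resize(q[200:300,170:303],(400,300),interpolation=cv2.INTER_CUBIC)]))
for c,st,l in blobs(p,(100,110,40),(128,255,255),40): print(c.round(1),st,"top",plane(c,.075,K,E).round(4))
for nm,z in(("nub",.077),): print(proj([.45,-.2116,z],K,E))
for c,st,l in blobs(q,(8,150,90),(20,255,255),20):
    if c[1]>220: print("cap scene",c,plane(c,.03,K2,E2).round(4))
```

```text
29.225 [ 0.38535578 -0.22204752  0.21993269] [-0.06775692  0.33238563 -0.24795006]
[331.8  18.4] [ 263    0  141   38 4245] top [ 0.5691 -0.2702  0.075 ]
[255.50199464 129.90171846]
cap scene [247.98076923 264.61538462] [ 0.6383 -0.2777  0.03  ]
```

View pics/f.png

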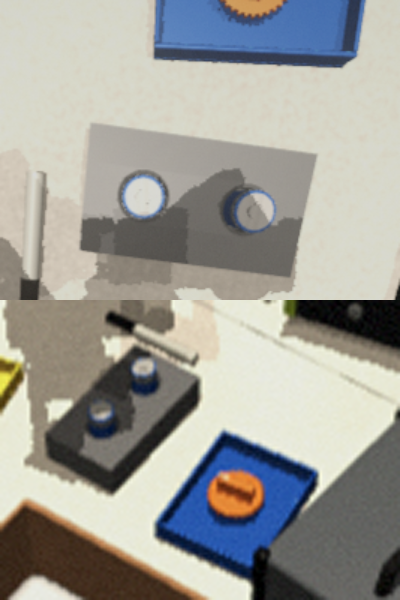

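Both cells stand upright at the same height in the carrier, with the new one at about (255.5,130) px as predicted. The cap stands in the blue tray and the robot is clear of everything, so I'm handing in.

```bash
python3 -c "
from rig import order; print(order.hand_in())"
```

```text
the job is handed in; nothing more can be done
None
```

The job is done and handed in at about 29 s of the 67 s allowed; the hand-in gave no verdict.

- **Cap:** I pressed it to its stop and turned it 60° anticlockwise. The wrist force readings stayed at or below about 14.5 N, against the 25 N limit. I then lifted it off and set it upright in the blue tray, near the centre.
- **Battery:** I drew it straight up and lowered it into the empty pocket of the carrier. It stopped firmly (14.7 N) at the height expected for the pocket floor, and I eased off before letting go.

In the last pictures both batteries stand upright at equal height in the carrier. The cap is in the tray and the arm is clear of everything. None of these checks failed. Three measurements disagreed slightly:

- **Tray position:** the two fixed cameras put the tray's rim up to 2.7 cm apart. The wrist camera settled it.
- **Seating height:** the battery seated about 2–4 mm lower on the tool than I first estimated, because the foot height was only roughly known.
- **Bystanders:** I checked them only by eye in these views and did not measure them. I saw none moved.

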